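# Click a battery pack into the dovetail of its charging dock

### The job

Set the battery pack on the dock's apron and slide it, front first, into the dovetail until the sprung catch clicks up behind it; the adjustable end stop has been moved, so feel for the click and the stop and do not ram it: a push of 10 to 15 N is all that it ever needs. Then, before letting go, tug the pack back lightly for half a second or so (about 8 N) to prove that the catch holds, and leave it locked in the dock. Leave the eraser, the marker and the teal paint bottle where they are.

Things in the scene. Friction and masses are not known exactly. Their poses are not given: they have to be found in the camera images.
- dock: Charging dock, fixed: grey base 92 mm wide, from x = -95 (apron end) to +75 mm, dovetail rails, steel end stop with red tab toward +x. Origin on its underside; +x is the sliding-in direction, z up. Channel and apron floor 12 mm above the origin. The stop's face lies between x = +32 and +48 mm (varies, not measured), so the seated pack's centre lies between x = -12 and +6 mm.
- dock_mouth (a point): Mouth of the rails: on the floor and centre line, at x = -25 mm of the dock, axes as the dock. Rails run from here 100 mm in +x, tops 9 mm above the floor; the channel fits the pack's foot with about 0.8 mm of play each side and holds it down. In front of it, over 27 mm, low guides (7.5 mm high) narrow from 66 to 46 mm apart toward the mouth.
- dock_apron (a point): Where to set the pack's centre down on the open apron: on the centre line at x = -73 mm of the dock, 44 mm above its origin; the pack's front edge then lies between the guides, 6 mm before the mouth. Axes as the dock.
- catch (a joint): Sprung catch, slides down: 0 = up (free, or clicked), about 0.004 m = under the pack. Its nose stands 4 mm out of the floor with a ramp in front; spring 3 N up, 6.5 N down. The pack's front meets the ramp about 43 mm before the stop and needs a push of 6 to 12 N; the catch clicks up 2 mm before the stop. Then the pack has 2 mm of play; the nose's square back, 30 mm before the stop, holds against a pull.
- pack_center (a point): Centre of the loose battery pack, half-way up: 84 mm long (x, front +x), 50 mm wide (y, flat ribbed sides to grip), 64 mm high, 0.2 to 0.4 kg; black, orange top with white arrowhead and four green lights toward the front. Stands on its grey foot, z up; the point is 32 mm above its underside.
- pack_front (a point): Middle of the front lower edge of the pack's grey dovetail foot, 42 mm in front of and 32 mm below the pack's centre; axes as the pack. Foot 8 mm high, 44 mm wide below and 34 mm at its top; the 50 mm wide body begins 11 mm above the underside. Notch for the catch 28 mm behind the front.
- eraser_center (a point): Bystander: pink eraser, 20 x 44 x 12 mm, lying; its centre.
- marker_center (a point): Bystander: white and blue marker pen, 135 mm long, 17 mm thick, lying; its centre.
- teal_bottle_center (a point): Bystander: teal paint bottle with white cap, 38 mm across, 105 mm high, standing; its centre.
Mind the look-alikes: they are no part of the job. Leave any blue or pink look-alike of the part that bears pack_center alone.

How it is judged (in metres and radians):
On the way, in this order (a step that is already met when the one before it is completed fails the run):
1. the pack is in the dovetail and the catch has clicked up behind it (x of pack_center in the frame of dock between -0.016 and 0.012 m and value of joint catch below 0.0012 m and y of pack_center in the frame of dock between -0.004 and 0.004 m and z of pack_center in the frame of dock between 0.04 and 0.049 m and angle between pack_center's own z axis and vertical below 0.08 rad and angle between the x axis of pack_center and the x axis of dock, either way round below 0.08 rad), for 0.1 s.
2. the pack is tugged back against the catch with at least 3 N for 0.2 s (contact force between pack and nose above 3 N and contact force between pack and the fingers above 1 N and value of joint catch below 0.0012 m), for 0.2 s.
At the end, for the whole second after the job is handed in: The pack stands in the dovetail, its centre between x = -16 and +12 mm of the dock, within 4 mm of its centre line and 40 to 49 mm above its origin, level and in line within 0.08 rad, the catch up (within 1.2 mm), at rest and released (all of step 1 and linear speed of pack below 0.01 m/s and not (contact force between pack and the fingers above 0.1 N)); the robot touches nothing.
It fails at once if the pack and the dock (its stop and catch included) press on each other with more than 50 N (contact force between pack and dock above 50 N).
It fails at once if a bystander is moved by more than 15 mm (distance of any of eraser_center, marker_center, teal_bottle_center from where it was at the start of the episode above 0.015 m).
It also fails if it takes over 45 s, if anything falls off the work surface, if the arm or the gripper's body presses on something with over 40 N, if the wrist force passes 120 N, or if a joint passes its speed limit or range.

### The arm

A 7-joint arm with a two-finger parallel gripper is mounted at the origin on a cart in front of the work surface, level with it; the furniture and walls round the work are solid. World frame = base frame: x ahead of the robot, y to its left, z up, the work surface at z = 0. Lengths are in m, angles in degrees, forces in N, time in s.
With the tool pointing down it reaches from about 0.425 to 0.875 m from the base axis. Payload 8.4 kg.
Tool frame: the origin (TCP) lies midway between the tips of the shut fingers; the grasp point (between the pads) lies 19 mm behind it; z points along the fingers, y is the line along which they close (so a half turn about z gives the same grasp; the last joint's range is limited). The gripper opens to 85 mm and grips with 20 to 120 N. Pads are 22 mm wide; open, the fingers measure 114 mm over their backs; the gripper's body (76 mm by 85 mm) begins 54 mm behind the grasp point. The pads swing forward as they close: fully open they stand 13 mm farther back than shut.
Start: joints at [-75.928, 19.091, 2.286, 83.961, -0.768, 76.965, -3.352], TCP at [0.22, 0.612, 0.204] pointing down, gripper open.
Joint ranges: [-147.57, 147.57], [-21.85, 119.76], [-74.77, 79.35], [14.55, 137.4], [-85.83, 265.84], [4.83, 119.75], [-152.11, 152.11]. Speed limits (degrees/s): [127.2, 127.2, 159.86, 159.86, 180, 180, 180].

### API

Orientations are given as [roll, pitch, yaw] about the fixed x, y, z axes, in that order (R = Rz(yaw) Ry(pitch) Rx(roll)).
In Python, from bench import telemetry, cams, finish_job, spotter gives the robot as it stands.
- The arm moves only by the tool step_arm, never from a script. Its argument "plan" is one flat list of numbers, 7 for each row, row after row: the shift along the world's x, y, z scaled (see below), then the turn, a rotation vector about the world's x, y, z scaled (see below), then the finger opening in mm, from 0 to 85.4. In form: [tx, ty, tz, rx, ry, rz, jaw, tx, ty, tz, rx, ry, rz, jaw, ...]. A call has 1 to 8 rows; each row is the pose to reach, as a shift and turn from the pose commanded when the call began; what a row does not reach only later rows make up. The controller multiplies each number of a shift by 200 mm and each number of a turn by 0.5 rad. A row lasts 1/12 s, in which the tool goes at most 41.7 mm and 7.16 degrees, less where a joint would pass 70% of its speed; a pose out of reach is approached as far as the arm can. A call with a number of a shift or a turn outside -1 to 1 is refused whole. A call with a gripper value outside its range is refused whole. The fingers move at their own pace and stop on an object; "grip_force" is the grip in N (left out, the last holds). Time passes only in rows, so rows that repeat a pose let the fingers close. It gives the time, the measured TCP pose, the force, the opening and the grip force at its end, in the units of the state.
- telemetry.read_state(): the state, without advancing time (a new reading comes with each control period).
- cams.snapshot(name): name is "scene" or "top"; returns (picture, depth): 420x560x3 uint8, red, green, blue; 420x560 float32, m along the optical axis (not along the pixel's ray), 0 where there is no reading.
- cams.get_calibration(name): a dict with "fx", "fy", "cx", "cy" (pixels), "cam_to_world" (4x4, takes a point from camera to world coordinates). Camera axes: x right, y down, z forward; pixel columns grow to the right and rows downward; lengths in m; the calibration is good to about 2 mm. A picture is of the moment at which its call begins. get_calibration takes no time and is no camera call.
- finish_job(): hands the job in; it is judged then, once.
Trained networks look in the newest picture that a camera, given by its name, has taken for a name from the list of things; names that differ only in an ending like _2 or _b are one class to them, and where a whole thing is asked for, a point or a joint stands for the part that bears it (a point fixed in the world has none). Each returns a list of dicts, best first, with "p" (0 to 1); they miss things now and then, are a little off and sometimes report something else, mostly with a low value. They report only what shows in the picture. A call takes as long as a camera call. They do not tell look-alikes from the thing itself.
- spotter.cut_out(camera, target): "region" (420x560 bool, what is visible of it) and "at" ([column, row] in pixels, amid what is visible of it).
- spotter.place_of(camera, target): "at" ([column, row] in pixels: a listed point, or the origin of a listed thing).
The state is a dict: "clock": time; "joints": joint angles; "joint_vel": joint speeds; "effort": joint torques, N m; "tool_pos": TCP position; "eef_rot": TCP orientation; "force": force on the tool from outside, world axes, zero at the start; "ft_torque": the same for the moment, N m; "width": finger opening in m; "gripper_force": force on a finger pad.
Only numpy, scipy, OpenCV 4.12 (cv2) and the standard library are available. Lean on these libraries where they do the work, as an engineer would, in place of code of your own. Each camera call takes 0.05 s, during which the arm holds its last target. There are 200 camera calls.

## Working session

There is one attempt and no reset: what is moved stays moved. The work goes in short steps, Python scripts to look and compute and a tool call to move; the robot and the scene stay as the last step left them, time stands still between calls to the robot, and variables do not carry over. Pictures are saved under pics/ and viewed, at most 10 in all, crops included, and the job is handed in when it is done.

Besides the shell and the picture viewer there is one more tool, called after "Call:" by a JSON object that holds its "api" and its "payload". step_arm: Moves the arm, as the interface text tells. Its arguments: {"type":"object","properties":{"plan":{"type":"array","items":{"type":"number"}},"grip_force":{"type":"number"}},"required":["plan"]}

```bash
mkdir -p pics; cat > h.py <<'E'
import numpy as np, cv2
from bench import telemetry, cams, finish_job, spotter
def world(cam,uv,d):
    c=cams.get_calibration(cam); uv=np.atleast_2d(uv).astype(float); d=np.atleast_1d(d)
    p=np.c_[(uv[:,0]-c["cx"])/c["fx"]*d,(uv[:,1]-c["cy"])/c["fy"]*d,d,np.ones(len(d))]
    return (p@np.array(c["cam_to_world"]).T)[:,:3]
def cloud(cam,depth,mask):
    v,u=np.nonzero(mask&(depth>0)); return world(cam,np.c_[u,v],depth[v,u])
E
python3 - <<'E'
from h import *
ims=[]
for n in ("scene","top"):
    im,d=cams.snapshot(n); np.savez(f"{n}.npz",im=im,d=d)
    cv2.imwrite(f"pics/{n}.png",im[:,:,::-1])
    for t in ("pack_center","dock","eraser_center","marker_center","teal_bottle_center"):
        for r in spotter.cut_out(n,t):
            P=cloud(n,d,r["region"]); print(n,t,round(r["p"],2),np.round(r["at"]),r["region"].sum(),np.round(np.median(P,0),3) if len(P) else "", np.round(np.percentile(P[:,2],97),3) if len(P) else "")
    for t in ("pack_front","pack_center","dock_mouth","dock_apron","dock"):
        print(n,t,[(np.round(r["at"]),round(r["p"],2)) for r in spotter.place_of(n,t)])
print(telemetry.read_state())
E
```

```text
scene pack_center 0.89 [169. 246.] 1716 [0.624 0.443 0.05 ] 0.064
scene pack_center 0.81 [242. 281.] 2520 [0.465 0.447 0.049] 0.064
scene pack_center 0.73 [236. 240.] 1554 [0.541 0.352 0.049] 0.064
scene dock 0.69 [270. 219.] 1610 [0.563 0.189 0.012] 0.022
scene teal_bottle_center 0.64 [191. 209.] 740 [0.682 0.323 0.056] 0.103
scene pack_front [(array([191., 261.]), 0.96), (array([224., 246.]), 0.89), (array([269., 288.]), 0.64), (array([308., 254.]), 0.58)]
scene pack_center [(array([240., 238.]), 0.78), (array([242., 282.]), 0.73), (array([169., 249.]), 0.6), (array([330., 246.]), 0.43)]
scene dock_mouth [(array([273., 220.]), 0.67), (array([222., 248.]), 0.15)]
scene dock_apron [(array([291., 211.]), 0.57)]
scene dock [(array([266., 221.]), 0.95)]
top pack_center 0.83 [180. 259.] 1305 [0.473 0.429 0.064] 0.068
top pack_center 0.82 [227. 219.] 1245 [0.549 0.328 0.064] 0.068
top pack_center 0.67 [264. 304.] 1152 [0.387 0.258 0.064] 0.068
top pack_center 0.66 [302. 184.] 34 [0.625 0.184 0.028] 0.032
top pack_center 0.61 [176. 179.] 1200 [0.635 0.427 0.064] 0.068
top pack_center 0.29 
[... 723 characters left out ...]
]
{'clock': 1.1, 'joints': array([-75.92923755,  19.09099447,   2.28562505,  83.96177136,
        -0.7681102 ,  76.96464586,  -3.34972238]), 'joint_vel': array([ 0.00578167,  0.01878437, -0.01587751, -0.10172438, -0.0308111 ,
        0.02620098,  0.06512664]), 'effort': array([-1.05487104e-04, -6.58310866e+01,  1.36275239e+00, -4.05821192e+01,
        1.63514202e-02,  3.10339179e-03,  3.04254183e-05]), 'tool_pos': array([0.21968884, 0.61171853, 0.20410273]), 'eef_rot': array([-1.79997757e+02, -7.98445011e-04,  1.60246189e+02]), 'force': array([0.27756877, 0.15526719, 0.30017189]), 'ft_torque': array([-0.004078  , -0.00050078,  0.00737773]), 'gripper_force': 0.0, 'width': 0.08519213288978893}
```

```bash
python3 - <<'E'
from h import *
im=np.load("top.npz")["im"]
c=im[120:340,130:430]; cv2.imwrite("pics/topcrop.png",cv2.resize(c[:,:,::-1],None,fx=2.66,fy=2.66,interpolation=cv2.INTER_CUBIC))
E
```

```text
(no output)
```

View pics/scene.png

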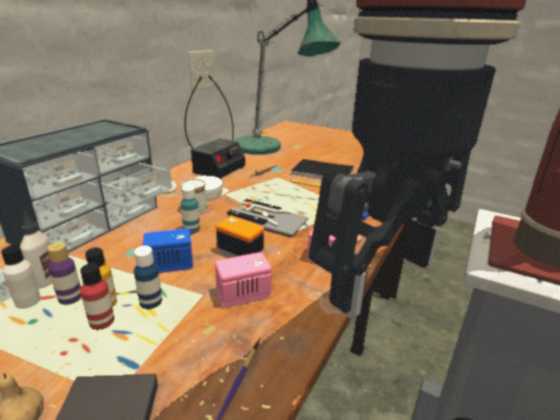

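View pics/topcrop.png

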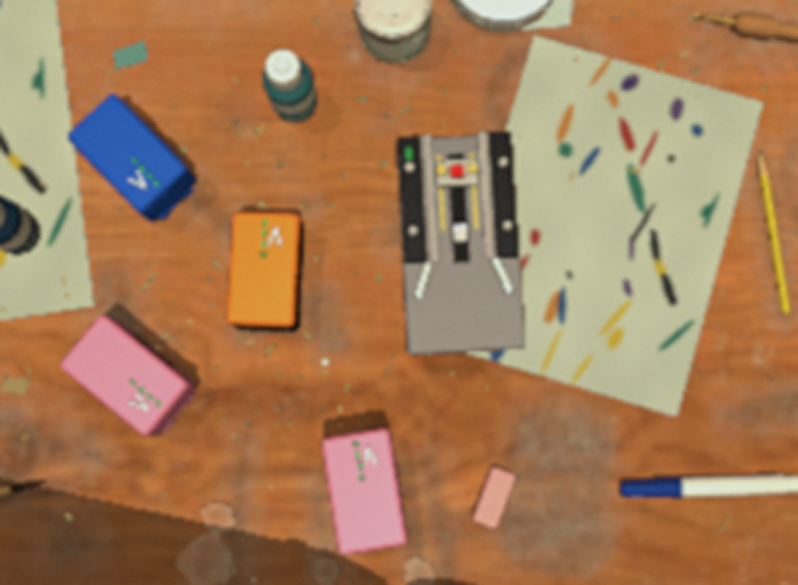

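The scene view shows the orange pack at (240,237), with blue (168,250) and pink (243,280) packs beside it. What could be taken for the pack, in top-camera pixels:
- orange (229,220)
- blue (178,180)
- pink (180,260)
- pink (264,304)

The description calls for an orange top, so I choose the one at (229,220). The crop confirms it: the arrowhead and lights point up the image, toward world +x. The dock is at (302,211), with its apron toward the robot and the stop's red tab toward +x.

```bash
cat >> h.py <<'E'
def rect(P):
    (c,s,a)=cv2.minAreaRect((P[:,:2]*1000).astype(np.float32)); 
    a=(a+45)%90-45
    return np.round(c,1),np.round(s,1),round(a,2)
def orange(im): 
    h=cv2.cvtColor(im,cv2.COLOR_RGB2HSV); return (h[...,0]>7)&(h[...,0]<22)&(h[...,1]>200)&(h[...,2]>150)
E
python3 - <<'E'
from h import *
f=np.load("top.npz"); im,d=f["im"],f["d"]
P=cloud("top",d,np.ones(d.shape,bool)); v,u=np.nonzero(d>0)
C=im[v,u].astype(int)
s=(P[:,2]>.055)&(P[:,2]<.072)&(abs(P[:,0]-.549)<.07)&(abs(P[:,1]-.328)<.06)
print("pack",rect(P[s]),P[s].mean(0),s.sum(), np.percentile(P[s],[1,99],axis=0))
sel=orange(im)[v,u]&s; print("or",rect(P[sel]),P[sel].mean(0),sel.sum())
# dock
s=(P[:,2]>.007)&(P[:,2]<.03)&(abs(P[:,0]-.573)<.12)&(abs(P[:,1]-.182)<.06)
print("dock",rect(P[s]),P[s].mean(0),s.sum())
# colour-based dock: pixel mask from network
for r in spotter.cut_out("top","dock")[:1]:
    m=r["region"]; Q=cloud("top",d,m); print("net",rect(Q)); 
# edges: side lines of dock per x bin
for x in np.arange(.48,.67,.01):
    q=P[s&(abs(P[:,0]-x)<.005)]
    if len(q): print(round(x,3),np.round(q[:,1].min(),4),np.round(q[:,1].max(),4),np.round((q[:,1].min()+q[:,1].max())/2,4),np.round(np.median(q[:,2]),4),len(q))
c=cams.get_calibration("top");print(c)
E
```

```text
pack (array([551.1, 330.5]), array([50.5, 84.6]), -3.32) [0.5500406  0.32990911 0.064457  ] 1079 [[0.50979797 0.30490244 0.05857216]
 [0.59121599 0.35564712 0.06878756]]
or (array([550.4, 329.2]), array([47.8, 83.3]), -3.32) [0.55345306 0.32674369 0.06339539] 173
dock (array([578.2, 179. ]), array([175.3,  99.4]), 2.13) [0.5738909  0.18274732 0.01598508] 3596
net (array([577.6, 182.6]), array([177.8,  96.3]), 3.01)
0.49 0.1359 0.2238 0.1799 0.0122 94
0.5 0.1355 0.2257 0.1806 0.0128 223
0.51 0.1352 0.2256 0.1804 0.013 219
0.52 0.1348 0.2254 0.1801 0.0127 219
0.53 0.1346 0.2252 0.1799 0.0128 211
0.54 0.1364 0.2271 0.1818 0.0131 217
0.55 0.1361 0.227 0.1816 0.0131 217
0.56 0.1359 0.2268 0.1814 0.0138 220
0.57 0.138 0.2265 0.1823 0.0182 218
0.58 0.1371 0.2285 0.1828 0.0182 216
0.59 0.137 0.2284 0.1827 0.0181 206
0.6 0.1395 0.2282 0.1839 0.0185 208
0.61 0.1387 0.2279 0.1833 0.0182 211
0.62 0.1383 0.23 0.1841 0.0206 226
0.63 0.1407 0.2299 0.1853 0.0213 196
0.64 0.1396 0.2297 0.1846 0.0202 184
0.65 0.1393 0.2315 0.1854 0.0184 210
0.66 0.142 0.2315 0.1867 0.0192 100
0.67 0.1325 0.1325 0.1325 0.0076 1
{'fx': 520.360738067053, 'fy': 520.360738067053, 'cx': 284.95280197502933, 'cy': 212.78621261319304, 'cam_to_world': array([[-0.01771206, -0.98871482,  0.14875915,  0.41132434],
       [-0.99982998,  0.01827786,  0.00243712,  0.21577266],
       [-0.00512862, -0.14869069, -0.98887045,  1.07509445],
       [ 0.        ,  0.        ,  0.        ,  1.        ]])}
```

```bash
cat >> h.py <<'E'
def rectify(im,z,x0,x1,y0,y1,mm=0.33):
    c=cams.get_calibration("top"); T=np.linalg.inv(np.array(c["cam_to_world"]))
    xs=np.arange(x1,x0,-mm/1000); ys=np.arange(y1,y0,-mm/1000)
    X,Y=np.meshgrid(xs,ys,indexing="ij"); p=np.stack([X,Y,np.full_like(X,z),np.ones_like(X)],-1)@T.T
    return cv2.remap(im,(c["fx"]*p[...,0]/p[...,2]+c["cx"]).astype(np.float32),(c["fy"]*p[...,1]/p[...,2]+c["cy"]).astype(np.float32),cv2.INTER_CUBIC)
E
python3 - <<'E'
from h import *
f=np.load("top.npz"); im,d=f["im"],f["d"]
R=rectify(im,.012,.475,.675,.12,.25)  # row=(.675-x)/.33mm col=(.25-y)/.33mm
cv2.imwrite("pics/rect.png",R[:,:,::-1])
# sub-pixel apron side edges: on rows x .49..0.555 ; strongest gradients
g=cv2.GaussianBlur(cv2.cvtColor(R,cv2.COLOR_RGB2LAB).astype(np.float32),(0,0),3)
G=np.linalg.norm(np.diff(g,axis=1),axis=2)
res=[]
for x in np.arange(.492,.655,.004):
    r=int((.675-x)/.00033)
    def pk(a,b):
        i0,i1=int((.25-b)/.00033),int((.25-a)/.00033); i=i0+np.argmax(G[r,i0:i1]); w=G[r,i-6:i+7]; return .25-(i+.5+(w*np.arange(-6,7)).sum()/w.sum())*.00033
    res.append((x,pk(.125,.15),pk(.215,.24)))
res=np.array(res)
for k in range(3):
  for j in (1,2):
    p=np.polyfit(res[:,0],res[:,j],1)
for j in (1,2):
    m=np.ones(len(res),bool)
    for _ in range(5):
        p=np.polyfit(res[m,0]-.57,res[m,j],1); e=res[:,j]-np.polyval(p,res[:,0]-.57); m=abs(e)<max(.0008,1.5*e[m].std())
    print(j,np.degrees(np.arctan(p[0])),p[1],m.sum(),e[m].std())
# end edges
G2=np.linalg.norm(np.diff(g,axis=0),axis=2)
for y in np.arange(.145,.22,.01):
    c=int((.25-y)/.00033)
    def pk(a,b):
        i0,i1=int((.675-b)/.00033),int((.675-a)/.00033); i=i0+np.argmax(G2[i0:i1,c]); return .675-(i+1)*.00033
    print(round(y,3),pk(.48,.50),pk(.65,.674))
E
```

```text
1 2.2335697198656437 0.13653899593788152 28 0.0004357825660050378
2 2.453725628559754 0.22643703236316307 25 0.0003191501513361829
0.145 0.49119 0.66213
0.155 0.49119 0.66246
0.165 0.48426 0.66213
0.175 0.48657000000000006 0.65949
0.185 0.49053 0.65949
0.195 0.4908600000000001 0.6598200000000001
0.205 0.4895400000000001 0.6611400000000001
0.215 0.4895400000000001 0.6604800000000001
```

View pics/rect.png

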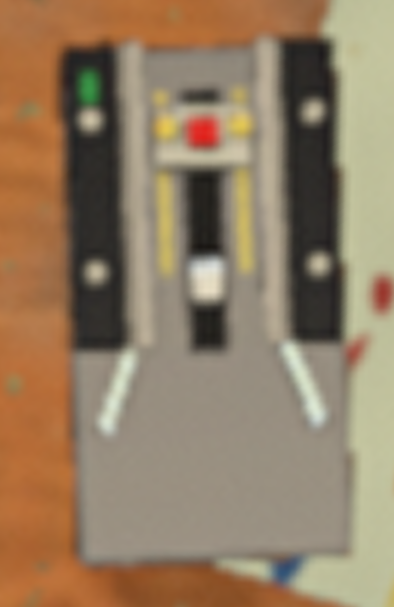

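The pictures give these world positions:
- **Dock:** origin at about (0.585, 0.182), yaw about 2.3°. The mouth is at row 345 of the rectified picture, x≈0.561, which matches the given geometry. The stop face is at about 0.617–0.620 (row 165).
- **Pack:** centre at (0.551, 0.330), yaw −3.3°, top at 0.064. The measured size of 50×84 mm matches.

Next I move above the pack.

Call:
{"api": "step_arm", "payload": {"plan": [1, -0.85, 0, 0, 0, 0.576, 85, 1, -0.85, 0, 0, 0, 0.576, 85, 1, -0.85, 0, 0, 0, 0.576, 85, 1, -0.85, 0, 0, 0, 0.576, 85, 1, -0.85, 0, 0, 0, 0.576, 85, 1, -0.85, 0, 0, 0, 0.576, 85, 1, -0.85, 0, 0, 0, 0.576, 85, 1, -0.85, 0, 0, 0, 0.576, 85], "grip_force": 40}}

```text
clock: 1.82
tool_pos: [0.4244, 0.4373, 0.2044]
eef_rot: [-179.9, 0.1, 176.3]
force: [-0.4, 0.2, 0.5]
width: 0.0854
gripper_force: 0.0
```

Call:
{"api": "step_arm", "payload": {"plan": [0.65, -0.558, 0, 0, 0, 0, 85, 0.65, -0.558, 0, 0, 0, 0, 85, 0.65, -0.558, 0, 0, 0, 0, 85, 0.65, -0.558, 0, 0, 0, 0, 85, 0.65, -0.558, 0, 0, 0, 0, 85, 0.65, -0.558, 0, 0, 0, 0, 85]}}

```text
clock: 2.32
tool_pos: [0.5519, 0.3272, 0.2039]
eef_rot: [-179.9, 0.0, 176.4]
force: [0.5, 0.3, -0.3]
width: 0.0848
gripper_force: 0.0
```

Call:
{"api": "step_arm", "payload": {"plan": [0, 0, -0.15, 0, 0, 0, 85, 0, 0, -0.35, 0, 0, 0, 85, 0, 0, -0.52, 0, 0, 0, 85, 0, 0, -0.52, 0, 0, 0, 85, 0, 0, -0.52, 0, 0, 0, 85]}}

```text
clock: 2.73
tool_pos: [0.5475, 0.3311, 0.0991]
eef_rot: [-179.9, -0.2, 176.9]
force: [0.1, 0.5, 1.4]
width: 0.085
gripper_force: 0.0
```

Call:
{"api": "step_arm", "payload": {"plan": [0.01, 0, -0.15, 0, 0, 0, 85, 0.01, 0, -0.3, 0, 0, 0, 85, 0.01, 0, -0.41, 0, 0, 0, 85, 0.01, 0, -0.41, 0, 0, 0, 85, 0.01, 0, -0.41, 0, 0, 0, 85, 0.01, 0, -0.41, 0, 0, 0, 85]}}

```text
clock: 3.23
tool_pos: [0.5533, 0.3317, 0.0214]
eef_rot: [179.8, 0.2, 176.8]
force: [0.3, 0.2, -0.3]
width: 0.0848
gripper_force: 0.0
```

Call:
{"api": "step_arm", "payload": {"plan": [0, 0, 0, 0, 0, 0, 40, 0, 0, 0, 0, 0, 0, 40, 0, 0, 0, 0, 0, 0, 40, 0, 0, 0, 0, 0, 0, 40, 0, 0, 0, 0, 0, 0, 40, 0, 0, 0, 0, 0, 0, 40]}}

```text
clock: 3.73
tool_pos: [0.5525, 0.3309, 0.0198]
eef_rot: [179.9, 0.1, 176.7]
force: [-1.5, 0.4, 6.8]
width: 0.0494
gripper_force: 41.3
```

Call:
{"api": "step_arm", "payload": {"plan": [0, 0, 0.1, 0, 0, 0, 40, 0, 0, 0.25, 0, 0, 0, 40, 0, 0, 0.4, 0, 0, 0, 40, 0, 0, 0.4, 0, 0, 0, 40]}}

```text
clock: 4.07
tool_pos: [0.5547, 0.3317, 0.1048]
eef_rot: [179.7, 0.4, 176.7]
force: [1.7, 1.2, -2.4]
width: 0.0489
gripper_force: 43.4
```

Call:
{"api": "step_arm", "payload": {"plan": [-0.04, -0.15, 0, 0, 0, 0.05, 40, -0.08, -0.3, 0, 0, 0, 0.1, 40, -0.12, -0.45, 0, 0, 0, 0.15, 40, -0.16, -0.6, 0, 0, 0, 0.196, 40, -0.19, -0.72, 0, 0, 0, 0.196, 40, -0.19, -0.757, 0, 0, 0, 0.196, 40, -0.19, -0.757, 0, 0, 0, 0.196, 40, -0.19, -0.757, 0, 0, 0, 0.196, 40]}}

```text
clock: 4.73
tool_pos: [0.5139, 0.1792, 0.0983]
eef_rot: [180.0, 0.0, -177.7]
force: [-0.4, 0.5, -3.1]
width: 0.0494
gripper_force: 43.3
```

```bash
python3 - <<'E'
from h import *
im,d=cams.snapshot("top"); cv2.imwrite("pics/held.png",cv2.resize(im[100:340,200:400,::-1],None,fx=2.5,fy=2.5))
im2,d2=cams.snapshot("scene"); 
s=telemetry.read_state(); print(s["tool_pos"],s["eef_rot"],s["width"],s["force"],s["gripper_force"])
P=cloud("top",d,orange(im)&(np.indices(d.shape)[1]>240)); print(len(P),rect(P),np.median(P,0))
h=np.hstack([cv2.resize(im[130:330,210:390],None,fx=2.2,fy=2.2),cv2.resize(im2[130:330,200:380],None,fx=2.2,fy=2.2)]); cv2.imwrite("pics/held2.png",h[:,:,::-1])
E
```

```text
[0.51375239 0.18038937 0.09807296] [ 1.79971089e+02  6.16237555e-03 -1.77544827e+02] 0.048955230562406735 [-0.15300743  0.10592617 -2.25967174] 43.348192647099495
0 (array([0., 0.]), array([0., 0.]), 0.0) [nan nan nan]
  return _methods._mean(a, axis=axis, dtype=dtype,
  ret = um.true_divide(
```

View pics/held2.png

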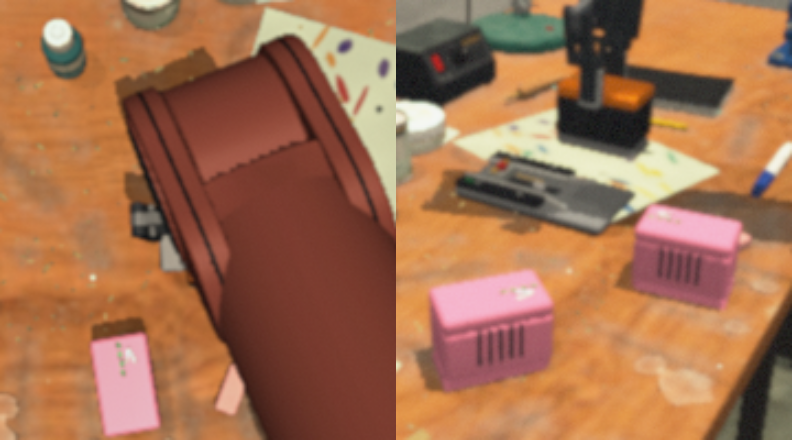

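The right half of the picture shows the pack held level at about (605,110), over the apron (570,210). The arm hides it from the top camera, so I'll check its pose with the scene camera's depth.

```bash
cat >> h.py <<'E'
def packscene():
    im,d=cams.snapshot("scene"); h=cv2.cvtColor(im,cv2.COLOR_RGB2HSV)
    P=cloud("scene",d,np.ones(d.shape,bool)); v,u=np.nonzero(d>0); h=h[v,u]
    s=telemetry.read_state(); t=s["tool_pos"]
    b=(abs(P[:,0]-t[0])<.06)&(abs(P[:,1]-t[1])<.045)
    o=b&(h[:,0]>5)&(h[:,0]<25)&(h[:,1]>170)&(P[:,2]>t[2]+.02)&(P[:,2]<t[2]+.06)
    f=b&(P[:,2]>t[2]-.022)&(P[:,2]<t[2]+.046)&~((abs(P[:,0]-t[0])<.022)&(P[:,1]>t[1]+.02))
    print("tool",np.round(t,4),np.round(s["eef_rot"],1),"orange",o.sum(),np.round(np.percentile(P[o],[2,50,98],axis=0),4).tolist())
    Q=P[f]; print("all",len(Q),np.round(np.percentile(Q,[1,5,50,95,99],axis=0),4).tolist())
    sf=Q[(Q[:,1]>t[1]+.015)&(abs(Q[:,0]-t[0])<.04)]
    if len(sf)>20: p=np.polyfit(sf[:,0]-t[0],sf[:,1],1); print("side yaw",np.degrees(np.arctan(p[0])),"y at tcp x",p[1],len(sf))
    return im,d,P
E
python3 - <<'E'
from h import *
packscene()
for t in ("dock_mouth","dock_apron","pack_front","pack_center","dock"):
    print(t,[(np.round(r["at"],1).tolist(),round(r["p"],2)) for r in spotter.place_of("scene",t)])
c=cams.get_calibration("scene"); T=np.linalg.inv(c["cam_to_world"])
def px(p): q=T@np.r_[p,1]; return np.round([c["fx"]*q[0]/q[2]+c["cx"],c["fy"]*q[1]/q[2]+c["cy"]],1)
for p in ((.5604,.1811,.012),(.5854,.1821,0),(.5125,.1792,.044)): print(px(p))
t=telemetry.read_state()["tool_pos"]
print(px((t[0]-.0015,t[1],t[2]+.012)),px((t[0]+.0405,t[1]+.0017,t[2]-.02)))
E
```

```text
tool [0.5137 0.1804 0.098 ] [ 180.     0.  -177.5] orange 367 [[0.4695, 0.1584, 0.1304], [0.4932, 0.1939, 0.1412], [0.5485, 0.2072, 0.1428]]
all 931 [[0.4689, 0.155, 0.0793], [0.4694, 0.1617, 0.0819], [0.4847, 0.1995, 0.1188], [0.5478, 0.2067, 0.1423], [0.5514, 0.2077, 0.1428]]
side yaw 1.7393910940845076 y at tcp x 0.20318227316423737 475
dock_mouth [([274.0, 218.8], 0.77), ([351.5, 230.9], 0.35)]
dock_apron [([292.3, 210.1], 0.68)]
pack_front [([274.6, 190.1], 0.92), ([268.5, 292.3], 0.84), ([190.9, 257.3], 0.72), ([308.0, 256.3], 0.6)]
pack_center [([243.7, 281.4], 0.83), ([169.7, 250.2], 0.66), ([330.0, 244.7], 0.64), ([292.1, 185.7], 0.58)]
dock [([266.4, 220.9], 0.94), ([277.7, 190.8], 0.56), ([350.3, 232.7], 0.43)]
[273.3 216.4]
[263.7 218.5]
[292.7 208.8]
[294.2 181.4] [276.4 190.9]
```

The scene camera puts the pack's centre at about (0.511, 0.180), level and at about 2° yaw. That agrees with the apron point, so I lower it.

Call:
{"api": "step_arm", "payload": {"plan": [0, 0, -0.1, 0, 0, 0, 40, 0, 0, -0.2, 0, 0, 0, 40, 0, 0, -0.28, 0, 0, 0, 40, 0, 0, -0.3, 0, 0, 0, 40, 0, 0, -0.31, 0, 0, 0, 40, 0, 0, -0.31, 0, 0, 0, 40]}}

```text
clock: 5.63
tool_pos: [0.5139, 0.1789, 0.0363]
eef_rot: [-180.0, -0.0, -177.6]
force: [0.2, -0.6, -2.4]
width: 0.0489
gripper_force: 43.2
```

Call:
{"api": "step_arm", "payload": {"plan": [0, 0, -0.005, 0, 0, 0, 40, 0, 0, -0.005, 0, 0, 0, 40, 0, 0, -0.005, 0, 0, 0, 40]}}

```text
clock: 5.88
tool_pos: [0.5142, 0.179, 0.0359]
eef_rot: [180.0, 0.1, -177.6]
force: [0.6, -0.8, -2.4]
width: 0.0489
gripper_force: 43.3
```

Call:
{"api": "step_arm", "payload": {"plan": [0, 0, -0.005, 0, 0, 0, 40, 0, 0, -0.01, 0, 0, 0, 40, 0, 0, -0.01, 0, 0, 0, 40, 0, 0, -0.01, 0, 0, 0, 40]}}

```text
clock: 6.22
tool_pos: [0.5137, 0.1787, 0.0331]
eef_rot: [-180.0, -0.0, -177.6]
force: [-0.3, 0.4, -2.1]
width: 0.0491
gripper_force: 43.3
```

Call:
{"api": "step_arm", "payload": {"plan": [0, 0, -0.005, 0, 0, 0, 40, 0, 0, -0.005, 0, 0, 0, 40, 0, 0, -0.005, 0, 0, 0, 40]}}

```text
clock: 6.47
tool_pos: [0.5136, 0.1787, 0.032]
eef_rot: [-180.0, -0.0, -177.6]
force: [-0.6, -0.1, -2.3]
width: 0.0488
gripper_force: 43.3
```

Call:
{"api": "step_arm", "payload": {"plan": [0, 0, -0.005, 0, 0, 0, 40, 0, 0, -0.005, 0, 0, 0, 40, 0, 0, -0.005, 0, 0, 0, 40]}}

```text
clock: 6.72
tool_pos: [0.514, 0.1788, 0.0317]
eef_rot: [180.0, 0.0, -177.6]
force: [-2.0, 0.8, 5.6]
width: 0.0487
gripper_force: 44.2
```

Call:
{"api": "step_arm", "payload": {"plan": [0, 0, -0.005, 0, 0, 0, 40, 0, 0, -0.005, 0, 0, 0, 40, 0, 0, -0.005, 0, 0, 0, 40]}}

```text
clock: 6.97
tool_pos: [0.5143, 0.179, 0.0316]
eef_rot: [180.0, 0.1, -177.6]
force: [-5.3, -1.7, 14.5]
width: 0.0489
gripper_force: 45.3
```

Contact with the floor came at z≈0.0317, and the contact stiffness is about 8 N/mm. I relieve the down force and slide in gently.

Call:
{"api": "step_arm", "payload": {"plan": [0, 0, 0.006, 0, 0, 0, 40, 0.01, 0.0004, 0.006, 0, 0, 0, 40, 0.02, 0.0008, 0.006, 0, 0, 0, 40, 0.03, 0.0012, 0.006, 0, 0, 0, 40, 0.04, 0.0016, 0.006, 0, 0, 0, 40, 0.04, 0.0016, 0.006, 0, 0, 0, 40]}}

```text
clock: 7.47
tool_pos: [0.5224, 0.1794, 0.0317]
eef_rot: [180.0, 0.0, -177.6]
force: [-1.7, 0.3, 5.2]
width: 0.049
gripper_force: 44.2
```

Call:
{"api": "step_arm", "payload": {"plan": [0.01, 0.0004, 0, 0, 0, 0, 40, 0.02, 0.0008, 0, 0, 0, 0, 40, 0.02, 0.0008, 0, 0, 0, 0, 40]}}

```text
clock: 7.72
tool_pos: [0.5261, 0.18, 0.0317]
eef_rot: [179.9, 0.0, -177.6]
force: [-2.2, 1.5, 5.8]
width: 0.049
gripper_force: 44.3
```

Call:
{"api": "step_arm", "payload": {"plan": [0.01, 0.0004, 0, 0, 0, 0, 40, 0.02, 0.0008, 0, 0, 0, 0, 40, 0.02, 0.0008, 0, 0, 0, 0, 40]}}

```text
clock: 7.97
tool_pos: [0.5301, 0.1803, 0.0317]
eef_rot: [179.9, 0.0, -177.6]
force: [-3.0, 1.5, 6.8]
width: 0.0487
gripper_force: 44.3
```

Call:
{"api": "step_arm", "payload": {"plan": [0.01, 0.0004, 0, 0, 0, 0, 40, 0.02, 0.0008, 0, 0, 0, 0, 40, 0.02, 0.0008, 0, 0, 0, 0, 40]}}

```text
clock: 8.22
tool_pos: [0.534, 0.1804, 0.0317]
eef_rot: [179.9, 0.0, -177.6]
force: [-2.8, 1.3, 6.0]
width: 0.0487
gripper_force: 44.3
```

Call:
{"api": "step_arm", "payload": {"plan": [0.007, 0.0003, 0, 0, 0, 0, 40, 0.015, 0.0006, 0, 0, 0, 0, 40, 0.015, 0.0006, 0, 0, 0, 0, 40]}}

```text
clock: 8.47
tool_pos: [0.5369, 0.1806, 0.0317]
eef_rot: [179.9, 0.0, -177.6]
force: [-3.3, 1.2, 5.7]
width: 0.0487
gripper_force: 44.3
```

Call:
{"api": "step_arm", "payload": {"plan": [0.007, 0.0003, 0, 0, 0, 0, 40, 0.015, 0.0006, 0, 0, 0, 0, 40, 0.015, 0.0006, 0, 0, 0, 0, 40]}}

```text
clock: 8.72
tool_pos: [0.5396, 0.1807, 0.0317]
eef_rot: [179.9, -0.0, -177.6]
force: [-5.4, 1.1, 7.2]
width: 0.0492
gripper_force: 44.5
```

Call:
{"api": "step_arm", "payload": {"plan": [0.005, 0.0002, 0, 0, 0, 0, 40, 0.01, 0.0004, 0, 0, 0, 0, 40, 0.01, 0.0004, 0, 0, 0, 0, 40]}}

```text
clock: 8.97
tool_pos: [0.5413, 0.1808, 0.0317]
eef_rot: [179.9, -0.1, -177.6]
force: [-6.1, 1.8, 8.3]
width: 0.049
gripper_force: 44.5
```

Call:
{"api": "step_arm", "payload": {"plan": [0.005, 0.0002, 0, 0, 0, 0, 40, 0.01, 0.0004, 0, 0, 0, 0, 40, 0.01, 0.0004, 0, 0, 0, 0, 40]}}

```text
clock: 9.22
tool_pos: [0.5432, 0.1808, 0.0317]
eef_rot: [179.9, -0.1, -177.6]
force: [-6.4, 0.9, 9.3]
width: 0.0492
gripper_force: 44.6
```

Call:
{"api": "step_arm", "payload": {"plan": [0.005, 0.0002, 0, 0, 0, 0, 40, 0.01, 0.0004, 0, 0, 0, 0, 40, 0.01, 0.0004, 0, 0, 0, 0, 40]}}

```text
clock: 9.47
tool_pos: [0.5451, 0.1809, 0.0317]
eef_rot: [179.9, -0.1, -177.6]
force: [-7.1, 0.6, 9.3]
width: 0.0491
gripper_force: 44.6
```

Call:
{"api": "step_arm", "payload": {"plan": [0.005, 0.0002, 0, 0, 0, 0, 40, 0.01, 0.0004, 0, 0, 0, 0, 40, 0.015, 0.0006, 0, 0, 0, 0, 40, 0.02, 0.0008, 0, 0, 0, 0, 40, 0.02, 0.0008, 0, 0, 0, 0, 40]}}

```text
clock: 9.88
tool_pos: [0.5498, 0.1811, 0.0318]
eef_rot: [179.9, 0.0, -177.6]
force: [-3.3, 0.6, 6.9]
width: 0.0489
gripper_force: 44.4
```

The catch is now down under the pack and the pack is sliding. By the feel of the ramp, the stop should be at TCP x≈0.58.

Call:
{"api": "step_arm", "payload": {"plan": [0.01, 0.0004, 0, 0, 0, 0, 40, 0.02, 0.0008, 0, 0, 0, 0, 40, 0.03, 0.0012, 0, 0, 0, 0, 40, 0.04, 0.0016, 0, 0, 0, 0, 40, 0.04, 0.0016, 0, 0, 0, 0, 40]}}

```text
clock: 10.3
tool_pos: [0.5581, 0.1814, 0.0318]
eef_rot: [179.9, 0.0, -177.6]
force: [-2.5, 1.9, 5.9]
width: 0.0486
gripper_force: 44.3
```

Call:
{"api": "step_arm", "payload": {"plan": [0.01, 0.0004, 0, 0, 0, 0, 40, 0.02, 0.0008, 0, 0, 0, 0, 40, 0.03, 0.0012, 0, 0, 0, 0, 40, 0.03, 0.0012, 0, 0, 0, 0, 40]}}

```text
clock: 10.63
tool_pos: [0.5641, 0.1817, 0.0318]
eef_rot: [179.9, 0.0, -177.6]
force: [-3.0, 1.2, 5.6]
width: 0.0492
gripper_force: 44.3
```

Call:
{"api": "step_arm", "payload": {"plan": [0.01, 0.0004, 0, 0, 0, 0, 40, 0.02, 0.0008, 0, 0, 0, 0, 40, 0.02, 0.0008, 0, 0, 0, 0, 40]}}

```text
clock: 10.88
tool_pos: [0.568, 0.1818, 0.0317]
eef_rot: [179.9, 0.0, -177.6]
force: [-3.6, 2.7, 6.1]
width: 0.0492
gripper_force: 44.3
```

Now in 1 mm steps.

Call:
{"api": "step_arm", "payload": {"plan": [0.005, 0.0002, 0, 0, 0, 0, 40, 0.01, 0.0004, 0, 0, 0, 0, 40, 0.015, 0.0006, 0, 0, 0, 0, 40, 0.015, 0.0006, 0, 0, 0, 0, 40]}}

```text
clock: 11.22
tool_pos: [0.5708, 0.1819, 0.0318]
eef_rot: [179.9, -0.0, -177.6]
force: [-3.9, 1.2, 7.4]
width: 0.0494
gripper_force: 44.3
```

Call:
{"api": "step_arm", "payload": {"plan": [0.005, 0.0002, 0, 0, 0, 0, 40, 0.01, 0.0004, 0, 0, 0, 0, 40, 0.01, 0.0004, 0, 0, 0, 0, 40]}}

```text
clock: 11.47
tool_pos: [0.5728, 0.182, 0.0318]
eef_rot: [179.9, 0.0, -177.6]
force: [-3.0, 2.1, 6.8]
width: 0.0491
gripper_force: 44.3
```

Call:
{"api": "step_arm", "payload": {"plan": [0.005, 0.0002, 0, 0, 0, 0, 40, 0.005, 0.0002, 0, 0, 0, 0, 40, 0.005, 0.0002, 0, 0, 0, 0, 40]}}

```text
clock: 11.72
tool_pos: [0.5738, 0.1821, 0.0318]
eef_rot: [179.9, 0.0, -177.6]
force: [-4.1, 2.4, 7.2]
width: 0.049
gripper_force: 44.3
```

Call:
{"api": "step_arm", "payload": {"plan": [0.005, 0.0002, 0, 0, 0, 0, 40, 0.01, 0.0004, 0, 0, 0, 0, 40, 0.01, 0.0004, 0, 0, 0, 0, 40]}}

```text
clock: 11.97
tool_pos: [0.5762, 0.1821, 0.0318]
eef_rot: [179.9, 0.0, -177.6]
force: [-2.3, 1.9, 3.2]
width: 0.0491
gripper_force: 44.1
```

Call:
{"api": "step_arm", "payload": {"plan": [0.005, 0.0002, 0, 0, 0, 0, 40, 0.005, 0.0002, 0, 0, 0, 0, 40, 0.005, 0.0002, 0, 0, 0, 0, 40]}}

```text
clock: 12.22
tool_pos: [0.5767, 0.1822, 0.0317]
eef_rot: [179.9, 0.0, -177.6]
force: [-4.2, 1.5, 7.4]
width: 0.0488
gripper_force: 44.4
```

Call:
{"api": "step_arm", "payload": {"plan": [0.005, 0.0002, 0, 0, 0, 0, 40, 0.005, 0.0002, 0, 0, 0, 0, 40, 0.005, 0.0002, 0, 0, 0, 0, 40]}}

```text
clock: 12.47
tool_pos: [0.5777, 0.1822, 0.0317]
eef_rot: [179.9, -0.0, -177.6]
force: [-4.7, 2.3, 6.8]
width: 0.0488
gripper_force: 44.4
```

Call:
{"api": "step_arm", "payload": {"plan": [0.005, 0.0002, 0, 0, 0, 0, 40, 0.005, 0.0002, 0, 0, 0, 0, 40, 0.005, 0.0002, 0, 0, 0, 0, 40]}}

```text
clock: 12.72
tool_pos: [0.5782, 0.1823, 0.0317]
eef_rot: [179.9, -0.1, -177.6]
force: [-6.4, 1.5, 9.1]
width: 0.0493
gripper_force: 44.6
```

Call:
{"api": "step_arm", "payload": {"plan": [0.005, 0.0002, 0, 0, 0, 0, 40, 0.005, 0.0002, 0, 0, 0, 0, 40, 0.005, 0.0002, 0, 0, 0, 0, 40]}}

```text
clock: 12.97
tool_pos: [0.5783, 0.1823, 0.0317]
eef_rot: [179.9, -0.2, -177.6]
force: [-11.4, 1.5, 13.4]
width: 0.0489
gripper_force: 45.1
```

The stop is felt at 0.5782, and the force drop near 0.576 looks like the click 2 mm earlier. Now the tug back.

Call:
{"api": "step_arm", "payload": {"plan": [-0.005, -0.0002, 0, 0, 0, 0, 40, -0.01, -0.0004, 0, 0, 0, 0, 40, -0.016, -0.0006, 0, 0, 0, 0, 40, -0.016, -0.0006, 0, 0, 0, 0, 40]}}

```text
clock: 13.3
tool_pos: [0.5775, 0.1822, 0.0318]
eef_rot: [179.9, 0.1, -177.6]
force: [3.4, 4.5, 1.9]
width: 0.0489
gripper_force: 43.9
```

Call:
{"api": "step_arm", "payload": {"plan": [-0.005, -0.0002, 0, 0, 0, 0, 40, -0.005, -0.0002, 0, 0, 0, 0, 40, -0.005, -0.0002, 0, 0, 0, 0, 40]}}

```text
clock: 13.55
tool_pos: [0.5766, 0.1821, 0.0318]
eef_rot: [179.9, 0.1, -177.6]
force: [3.7, 4.2, 2.4]
width: 0.0494
gripper_force: 43.9
```

Call:
{"api": "step_arm", "payload": {"plan": [-0.005, -0.0002, 0, 0, 0, 0, 40, -0.005, -0.0002, 0, 0, 0, 0, 40, -0.005, -0.0002, 0, 0, 0, 0, 40]}}

```text
clock: 13.8
tool_pos: [0.576, 0.1821, 0.0318]
eef_rot: [179.9, 0.2, -177.6]
force: [5.1, 4.0, 2.3]
width: 0.0491
gripper_force: 43.8
```

Call:
{"api": "step_arm", "payload": {"plan": [-0.004, -0.0002, 0, 0, 0, 0, 40, -0.004, -0.0002, 0, 0, 0, 0, 40, -0.004, -0.0002, 0, 0, 0, 0, 40]}}

```text
clock: 14.05
tool_pos: [0.5759, 0.1822, 0.0319]
eef_rot: [179.9, 0.3, -177.6]
force: [8.0, 4.8, -0.4]
width: 0.0487
gripper_force: 43.5
```

The catch holds: the pack stays at 0.576 while the pull rises. I pull slightly more to allow for friction, and hold.

Call:
{"api": "step_arm", "payload": {"plan": [-0.0025, -0.0001, 0, 0, 0, 0, 40, -0.0025, -0.0001, 0, 0, 0, 0, 40, -0.0025, -0.0001, 0, 0, 0, 0, 40, -0.0025, -0.0001, 0, 0, 0, 0, 40, -0.0025, -0.0001, 0, 0, 0, 0, 40, -0.0025, -0.0001, 0, 0, 0, 0, 40, -0.0025, -0.0001, 0, 0, 0, 0, 40]}}

```text
clock: 14.63
tool_pos: [0.5758, 0.1821, 0.032]
eef_rot: [179.9, 0.3, -177.6]
force: [9.1, 5.4, -2.1]
width: 0.0491
gripper_force: 43.3
```

Call:
{"api": "step_arm", "payload": {"plan": [0.009, 0.0003, 0, 0, 0, 0, 40, 0.009, 0.0003, 0, 0, 0, 0, 40, 0.009, 0.0003, 0, 0, 0, 0, 80, 0.009, 0.0003, 0, 0, 0, 0, 80, 0.009, 0.0003, 0, 0, 0, 0, 80, 0.009, 0.0003, 0, 0, 0, 0, 80, 0.009, 0.0003, 0, 0, 0, 0, 80]}}

```text
clock: 15.22
tool_pos: [0.5747, 0.1807, 0.031]
eef_rot: [-180.0, -0.0, -177.7]
force: [0.2, -0.3, -0.2]
width: 0.0801
gripper_force: 0.0
```

Call:
{"api": "step_arm", "payload": {"plan": [0, 0, 0.05, 0, 0, 0, 80, 0, 0, 0.15, 0, 0, 0, 80, 0, 0, 0.3, 0, 0, 0, 80, 0, 0, 0.5, 0, 0, 0, 80, 0, 0, 0.7, 0, 0, 0, 80, 0, 0, 0.7, 0, 0, 0, 80]}}

```text
clock: 15.72
tool_pos: [0.5789, 0.1821, 0.1808]
eef_rot: [179.7, 0.7, -177.7]
force: [0.8, -0.1, 1.1]
width: 0.0798
gripper_force: 0.0
```

Call:
{"api": "step_arm", "payload": {"plan": [-0.2, 1, 0, 0, 0, 0, 80, -0.2, 1, 0, 0, 0, 0, 80, -0.2, 1, 0, 0, 0, 0, 80, -0.2, 1, 0, 0, 0, 0, 80, -0.2, 1, 0, 0, 0, 0, 80, -0.2, 1, 0, 0, 0, 0, 80, -0.2, 1, 0, 0, 0, 0, 80]}}

```text
clock: 16.3
tool_pos: [0.5333, 0.3841, 0.1712]
eef_rot: [180.0, -0.0, -177.4]
force: [0.6, -1.4, 0.7]
width: 0.08
gripper_force: 0.0
```

```bash
python3 - <<'E'
from h import *
im,d=cams.snapshot("top"); cv2.imwrite("pics/end.png",cv2.resize(im[130:330,210:410,::-1],None,fx=2.8,fy=2.8))
P=cloud("top",d,np.ones(d.shape,bool))
s=(P[:,2]>.068)&(P[:,2]<.086)&(abs(P[:,0]-.577)<.07)&(abs(P[:,1]-.182)<.05)
print(rect(P[s]),P[s].mean(0)); st=telemetry.read_state(); print(st["clock"],st["force"],st["tool_pos"],st["width"])
E
```

```text
(array([574.7, 182. ]), array([84.1, 50.1]), 2.31) [0.57368836 0.18206734 0.07652852]
16.35 [ 0.83541    -0.46438215 -0.47918572] [0.5346949  0.38157147 0.17140662] 0.08028767085336624
```

View pics/end.png

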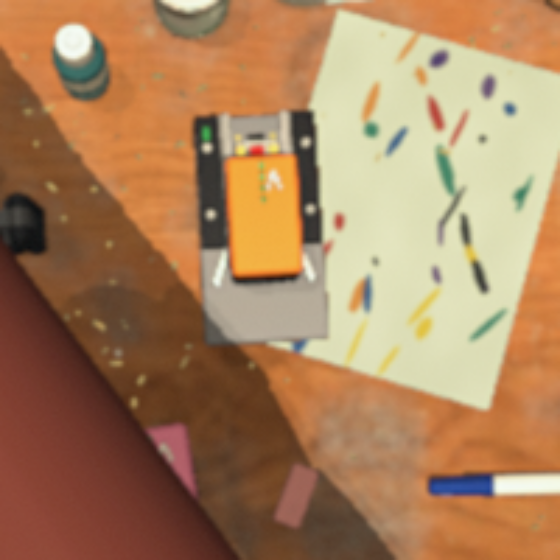

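The picture shows the pack (264,215) seated against the stop, in line with the dock at 2.3°. Its top is at 0.0765 m and its centre at about −10.5 mm in the dock's frame. The teal bottle, eraser and marker have not moved, and the gripper is clear.

```bash
python3 -c "
from bench import finish_job; print(finish_job())"
```

```text
the job is handed in; nothing more can be done
None
```

The battery pack is locked in the dock: I felt the click and the stop at no more than about 12 N, the catch held a backward tug of about 9 N, and I released the pack and handed the job in; no verdict came back.

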